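Load and tighten the dish press

TASK

Slide the loaded tray of the small screw press fully home so that the sealed petri dish stands under the foot. Then turn the press's black knob clockwise, letting your grip follow the knob down as it sinks, until the foot holds the dish firmly with about 40 N, never crushing it (80 N) and never forcing the knob up or down against its spring hub. Let go and leave the other things on the bench alone.

Things in the scene. Friction and masses are not known exactly. Their poses are not given: they have to be found in the camera images.
- press: grey screw press fixed to the bench; origin on the bench surface under the screw's axis, z up. Base plate 140 x 185 x 10 mm; in its own axes the column stands at +x (53 to 87 mm from the screw's axis, up to 80 mm high), an arm 40 mm wide with its top at 80 mm carries the screw's brass nut on spring washers (26 mm wide, top at 88 mm), and the tray slides in along +y.
- tray (a joint): travel of the aluminium loading tray, m: 0 pulled out (towards the press's own -y), 0.075 fully home against the stop, dish under the foot. Slides with about 2 N of friction and stays where it is left.
- tray_handle (a point): on the axis of the tray's upright black handle post, 14 mm across; the point is 40 mm above the bench and 11 mm below the post's top. The post rises from the tray's plate, whose top is 15 mm above the bench. With the tray home the post stands 106 mm from the screw's axis.
- dish: sealed translucent whitish petri dish, 62 mm across and 16 mm high, origin at the centre of its underside; sits loosely in the tray's shallow round recess (66 mm wide, floor 16 mm above the bench, rim 4 mm high).
- knob (a joint): angle of the knob, rad, clockwise from above is positive; range -1 to 7. Turning takes about 0.28 N m and sinks knob and screw by 4 mm per rad until the foot touches the dish. From then on the nut's spring washers give instead: the knob turns on without sinking, each rad adds about 60 N on the dish and 0.24 N m to the torque, so 40 N comes some 0.65 rad past the touch. It stays where it is left.
- knob_grip (a point): on the vertical axis of the round black knurled knob, at mid-height of its grip; knob 38 mm across and 26 mm high; moves up and down with the screw. Free shaft below the knob.
- screw: the rising screw with all it carries: knob on top, round rubber-faced foot, 36 mm across, at the bottom. Origin on the axis, 21 mm below knob_grip. How far the foot reaches below the screw was set by the last user and is not reported: at the start its face is 3 to 11 mm higher than the dish's top, so the knob must be turned 0.7 to 2.8 rad before they touch.
- hub (a joint): give of the spring between knob and screw, m: 0 when left alone, above 0 when the knob is pulled up along the screw, below 0 when pushed down; 6 N for each mm. More than 4 mm (24 N) either way damages it, so a grasp must sink with the screw while it turns, and stop sinking when the foot has touched: a hand that sinks on feels the knob push up, by up to 24 N per rad (12 for a springy hand).
- specimen_cup: bystander: specimen cup with a yellow lid, 63 mm across, 65 mm high; origin under its centre
- stain_bottle: bystander: brown bottle with a black cap, 59 mm across, 125 mm high; origin under its centre
- red_marker: bystander: red and white marker pen lying on the bench, 128 mm long; origin under its centre
- label_tape: bystander: roll of tape lying flat, 62 mm across, 19 mm high; origin under its centre
- lens_tissue: bystander: small white and green carton, 58 x 85 x 12 mm; origin under its centre
- bench_timer: bystander: cream wind-up timer, 48 x 68 x 63 mm; origin under its centre
- cover_glass_box: bystander: small blue and white carton, 50 x 56 x 22 mm; origin under its centre
There are look-alikes about, which are no part of the job. Leave any yellow look-alike of the dish alone.

How it is judged:
By the outcome, as a careful person would: the job done as asked, in the order asked, and still so for the second after the job is handed in, with the robot touching nothing.
It also fails if it takes over 72 s, if anything falls off the work surface, if the arm or the gripper's body presses on something with over 40 N, if the wrist force passes 120 N, or if a joint passes its speed limit or range.

ROBOT

A 7-joint arm with a two-finger parallel gripper is mounted at the origin on a cart in front of the work surface, level with it; the furniture and walls round the work are solid. World frame = base frame: x ahead of the robot, y to its left, z up, the work surface at z = 0. Lengths are in m, angles in rad, forces in N, time in s.
With the tool pointing down it reaches from about 0.425 to 0.8 m from the base axis. Payload 8.3 kg.
Tool frame: the origin (TCP) lies at the very end of the fingers, on their centre line; the grasp point (between the pads) lies env.tcp_to_grasp behind it (env.tcp_to_grasp is the distance from the TCP to the grasp point, in m); z points along the fingers, y is the line along which they close (so a half turn about z gives the same grasp; the last joint's range is limited). The gripper opens to 85 mm and grips with 20 to 120 N. Pads are 22 mm wide; open, the fingers measure 114 mm over their backs; the gripper's body (76 mm by 85 mm) begins 54 mm behind the grasp point. The pads swing forward as they close: fully open they stand 13 mm farther back than shut.
Start: joints at [-1.38, 0.383, 0.016, 1.37, -0.006, 1.388, -0.046], TCP at [0.157, 0.605, 0.231] pointing down, gripper open.
Joint ranges: [-2.95, 2.95], [-0.25, 2.06], [-1.52, 1.56], [0.18, 2.33], [-1.44, 4.58], [0.02, 2.06], [-3.01, 3.01]. Speed limits (rad/s): [2.39, 2.39, 3.01, 3.01, 3.14, 3.14, 3.14].

INTERFACE

Orientations are given as a 3x3 rotation matrix whose columns are the frame's x, y, z axes.
In Python, from workcell import env gives the robot as it stands. The module is installed in compiled form; this text tells all that it offers.
- The arm moves only by the tool arm_command, never from a script. Its argument "moves" is a list of rows, each a list of 7 numbers: the shift along the tool's x, y, z each as a share of 30 mm, from -1 to 1, then the turn, a rotation vector about the tool's x, y, z each as a share of 0.5 rad, from -1 to 1, then the gripper's target within -1 to 1 (fully open at 1, half-way at 0, shut at -1). A call has 1 to 10 rows; each row shifts and turns the commanded pose from where the row before left it, along the tool's axes as they then stand; what a row does not reach is not made up. A row lasts 1/12 s, in which the tool goes at most 41.7 mm and 7.16 degrees, less where a joint would pass 70% of its speed; a pose out of reach is approached as far as the arm can. A call with a number of a shift or a turn outside -1 to 1 is refused whole. A call with a gripper value outside its range is refused whole. The fingers move at their own pace and stop on an object; "grip_force" is the grip in N (left out, the last holds). Time passes only in rows, so rows that do not move let the fingers close. It gives the time, the measured TCP pose, the force, the opening and the grip force at its end, in the units of the state.
- env.get_state(): the state, without advancing time (a new reading comes with each control period).
- env.get_image(name): name is "scene" or "side" or "wrist"; returns a dict with "image" (480x640x3 uint8, blue, green, red), "z_map" (480x640 float32, m along the optical axis (not along the pixel's ray), 0 where there is no reading), "K" (3x3 intrinsics, pixels), "rvec" (rotation vector, rad) and "tvec" (3), from world to camera coordinates, as OpenCV has them. Camera axes: x right, y down, z forward; pixel columns grow to the right and rows downward; lengths in m; the calibration is good to about 2 mm. A picture is of the moment at which its call begins.
- env.sign_off(): hands the job in; it is judged then, once.
The state is a dict: "t": time; "joints": joint angles; "joint_vel": joint speeds; "joint_efforts": joint torques, N m; "tcp_pos": TCP position; "ee_rot": TCP orientation; "contact_force": force on the tool from outside, world axes, zero at the start; "torque": the same for the moment, N m; "gripper_width": finger opening in m; "grip_force": force on a finger pad.
Only numpy, scipy, OpenCV 4.12 (cv2) and the standard library are available. Lean on these libraries where they do the work, as an engineer would, in place of code of your own. Each camera call takes 0.05 s, during which the arm holds its last target. There are 200 camera calls.

## Working session

There is one attempt and no reset: what is moved stays moved. The work goes in short steps, Python scripts to look and compute and a tool call to move; the robot and the scene stay as the last step left them, time stands still between calls to the robot, and variables do not carry over. Pictures are saved under pics/ and viewed, at most 10 in all, crops included, and the job is handed in when it is done.

Besides the shell and the picture viewer there is one more tool, called after "Call:" as name(argument=value, ...) on one line, values as JSON. arm_command: Moves the arm, as the interface text tells. Shift numbers are shares of 30 mm and turn numbers shares of 0.5 rad, none past 1 either way. Its arguments: {"type":"object","properties":{"moves":{"type":"array","items":{"type":"array","items":{"type":"number"}}},"grip_force":{"type":"number"}},"required":["moves"]}

```bash
mkdir -p pics; cat > h.py <<'E'
import numpy as np, cv2
from workcell import env
def get(n):
    d=env.get_image(n); R=cv2.Rodrigues(np.array(d['rvec'],float))[0]; d['R']=R; d['t']=np.array(d['tvec'],float).ravel(); d['C']=-R.T@d['t']; return d
def ray(d,u,v,z):
    r=d['R'].T@np.linalg.inv(d['K'])@np.array([u,v,1.]); return d['C']+r*(z-d['C'][2])/r[2]
def pts(d):
    z=d['z_map']; v,u=np.mgrid[:480,:640]; K=d['K']
    c=np.stack([(u-K[0,2])/K[0,0]*z,(v-K[1,2])/K[1,1]*z,z],-1); return (c-d['t'])@d['R']
def proj(d,p):
    c=d['K']@(d['R']@np.array(p)+d['t']); return c[:2]/c[2]
E
python3 - <<'E'
from h import *
print(env.tcp_to_grasp); s=env.get_state(); print({k:np.round(v,3) for k,v in s.items()})
for n in("scene","side"):
    d=get(n); print(n,d['C'].round(3)); cv2.imwrite(f'pics/{n}0.png',d['image'])
    np.savez(f'{n}0.npz',**d)
E
```

```text
0.0187
{'t': np.float64(0.0), 'joints': array([-1.38 ,  0.384,  0.016,  1.371, -0.006,  1.388, -0.047]), 'joint_vel': array([ 0.   , -0.002,  0.001, -0.   , -0.001, -0.   ,  0.   ]), 'joint_efforts': array([-0.0000e+00, -6.2758e+01,  8.4400e-01, -3.7184e+01,  1.7000e-02,
        1.4000e-02, -0.0000e+00]), 'tcp_pos': array([0.157, 0.604, 0.23 ]), 'ee_rot': array([[-0.968,  0.251, -0.   ],
       [ 0.251,  0.968, -0.002],
       [-0.   , -0.002, -1.   ]]), 'contact_force': array([-0.342, -0.266,  0.55 ]), 'torque': array([-0.053,  0.08 ,  0.037]), 'grip_force': np.float64(0.0), 'gripper_width': np.float64(0.085)}
scene [ 0.19  -0.339  0.642]
side [0.492 0.935 0.647]
```

View pics/scene0.png

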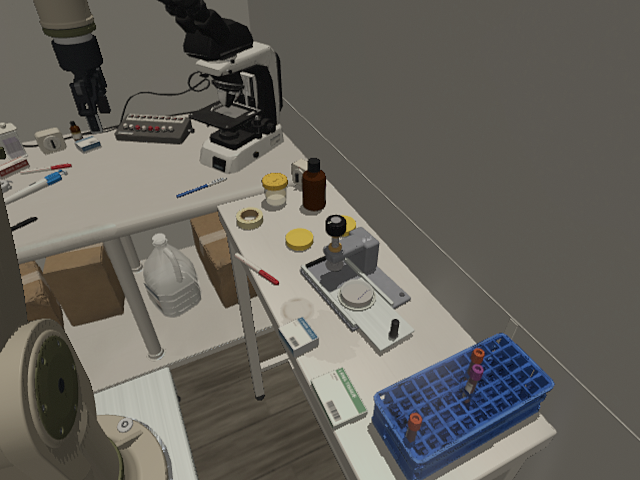

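View pics/side0.png

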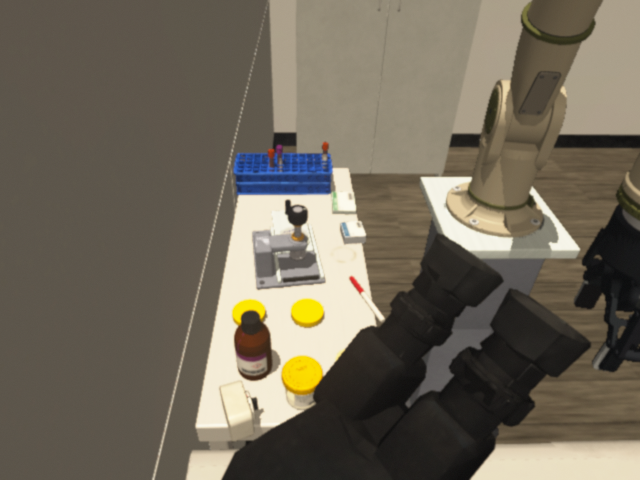

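The scene view shows the press at (345,265), with its black knob at (336,226), the whitish dish in the tray at (357,293) and the handle post at (394,328).

What could be mistaken for my targets:
- **Dish:** the yellow discs at (299,239) and (347,224) are look-alikes. The ring on the bench at (297,308) is a stain.
- **Knob:** the bottle cap at (314,165) is also black.
- **Handle:** the only black upright post on the press's tray is at (394,328).

I choose the whitish dish in the tray, and the knob and post on the press. Next I check them in a crop and measure.

```bash
cat > m.py <<'E'
from h import *
for n,kb,hb in(("scene",(322,212,350,240),(384,315,404,342)),("side",(286,203,310,228),(283,198,294,216))):
    d=dict(np.load(f'{n}0.npz')); P=pts(d); im=d['image']; 
    for nm,b in(("knob",kb),("handle",hb)):
        m=np.zeros((480,640),bool); m[b[1]:b[3],b[0]:b[2]]=True; m&=(im.max(-1)<75)&(d['z_map']>0)
        q=P[m]; zt=np.percentile(q[:,2],97); top=q[q[:,2]>zt-.004]
        print(n,nm,len(q),'ztop',zt.round(4),'topmean',top.mean(0).round(4),'mid',((top.min(0)+top.max(0))/2).round(4),'ext',np.ptp(top,axis=0).round(3), 'median',np.median(q,0).round(3))
    # column/arm top z~.08, base
    m=(abs(P[...,2]-.08)<.003)&(im.max(-1)-im.min(-1)<25)&(P[...,0]>.3)&(P[...,1]>-.35)&(P[...,1]<.35)
    q=P[m]; print('arm',len(q),q.min(0).round(3),q.max(0).round(3),cv2.minAreaRect((q[:,:2]*1000).astype(np.float32)))
    m=(abs(P[...,2]-.010)<.003)&(im.max(-1)-im.min(-1)<25)&(P[...,0]>.3)&(abs(P[...,1])<.2)
    q=P[m]; print('base',len(q),cv2.minAreaRect((q[:,:2]*1000).astype(np.float32)))
    m=(abs(P[...,2]-.015)<.002)&(im.min(-1)>120)&(P[...,0]>.3)&(abs(P[...,1])<.2)
    q=P[m]; print('tray',len(q),cv2.minAreaRect((q[:,:2]*1000).astype(np.float32)))
E
python3 m.py
python3 - <<'E'
import cv2
a=cv2.imread('pics/scene0.png')[200:360,280:430]; b=cv2.imread('pics/side0.png')[190:350,220:370]
cv2.imwrite('pics/c1.png',cv2.resize(cv2.hconcat([a,b]),(780,416),interpolation=cv2.INTER_CUBIC))
E
```

```text
scene knob 332 ztop 0.1519 topmean [0.4893 0.2136 0.1504] mid [0.4901 0.2165 0.1503] ext [0.036 0.036 0.005] median [0.486 0.205 0.146]
scene handle 142 ztop 0.0532 topmean [0.5131 0.037  0.0518] mid [0.5132 0.0372 0.0519] ext [0.011 0.012 0.005] median [0.511 0.034 0.038]
arm 1653 [ 0.412 -0.289  0.077] [0.66  0.347 0.083] ((535.8329467773438, 29.355255126953125), (636.4113159179688, 246.93765258789062), 89.95454406738281)
base 2426 ((498.32879638671875, 0.376190185546875), (399.2671203613281, 321.0540466308594), 89.90478515625)
tray 2130 ((473.6400146484375, 58.115814208984375), (333.5101318359375, 161.8770751953125), 54.974727630615234)
side knob 259 ztop 0.1525 topmean [0.4957 0.2295 0.1509] mid [0.4934 0.2252 0.1508] ext [0.034 0.029 0.005] median [0.497 0.234 0.143]
side handle 81 ztop 0.1525 topmean [0.5059 0.2248 0.1509] mid [0.5056 0.223  0.1506] ext [0.01  0.025 0.004] median [0.51  0.212 0.145]
arm 733 [ 0.417 -0.336  0.077] [0.659 0.344 0.083] ((538.2628173828125, 4.2088623046875), (679.742919921875, 241.54464721679688), 89.98151397705078)
base 303 ((500.671142578125, 43.732460021972656), (312.4705505371094, 316.56402587890625), 89.74423217773438)
tray 663 ((458.5688781738281, 81.53997802734375), (317.6376037597656, 202.63185119628906), 26.494773864746094)
```

View pics/c1.png

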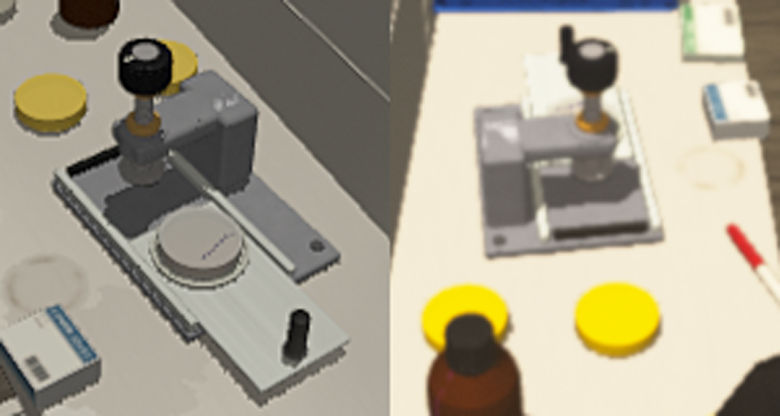

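The crop confirms the choice: whitish dish in the tray recess, black knob with a shiny top on the brass nut, and the black post on the tray. From here I check that the path is clear.

```bash
python3 - <<'E'
from h import *
a=np.array([.157,.605]); b=np.array([.513,.037])
for n in("scene","side"):
    d=dict(np.load(f'{n}0.npz')); P=pts(d); q=P[(d['z_map']>0)&(P[...,2]>.16)&(P[...,2]<.6)]
    t=np.clip((q[:,:2]-a)@(b-a)/((b-a)@(b-a)),0,1); dist=np.hypot(*(q[:,:2]-a-t[:,None]*(b-a)).T)
    for lo in np.arange(0,1,.1):
        m=(t>=lo)&(t<lo+.1)&(dist<.3)&(t>.0); 
        if m.any(): i=np.argmin(np.where(m,dist,9)); print(n,lo.round(1),m.sum(),dist[i].round(3),q[i].round(3))
    im=d['image']; 
    if n=='scene':
        for u,v in[(314,165),(275,180),(299,239),(347,222),(262,270),(330,335),(338,385)]: print(u,v,P[v,u].round(3))
E
```

```text
scene 0.0 6020 0.0 [0.178 0.572 0.467]
scene 0.6 172 0.296 [0.657 0.365 0.375]
scene 0.7 4180 0.254 [0.656 0.286 0.296]
scene 0.8 5545 0.212 [0.657 0.207 0.449]
scene 0.9 7462 0.17 [0.657 0.128 0.41 ]
314 165 [0.559 0.452 0.122]
275 180 [0.485 0.516 0.066]
299 239 [0.471 0.344 0.017]
347 222 [0.594 0.352 0.017]
262 270 [0.366 0.294 0.011]
330 335 [0.42  0.095 0.002]
338 385 [ 0.384 -0.005  0.014]
side 0.0 12513 0.0 [0.164 0.594 0.306]
side 0.6 30 0.299 [0.66  0.366 0.491]
side 0.7 3839 0.257 [0.66  0.287 0.517]
side 0.8 2696 0.215 [0.66  0.208 0.504]
side 0.9 1965 0.173 [0.659 0.129 0.428]
```

Call:
arm_command(moves=[[-0.95,-0.9,0,0,0,0,1],[-0.95,-0.9,0,0,0,0,1],[-0.95,-0.9,0,0,0,0,1],[-0.95,-0.9,0,0,0,0,1],[-0.95,-0.9,0,0,0,0,1],[-0.95,-0.9,0,0,0,0,1],[-0.95,-0.9,0,0,0,0,1],[-0.95,-0.9,0,0,0,0,1],[-0.95,-0.9,0,0,0,0,1],[-0.95,-0.9,0,0,0,0,1]])

```text
t: 0.93
tcp_pos: [0.3654, 0.2701, 0.2311]
ee_rot: [[-0.968, 0.251, -0.0], [0.251, 0.968, -0.0], [0.0, -0.0, -1.0]]
contact_force: [0.7, 0.5, 0.1]
gripper_width: 0.0854
grip_force: 0.0
```

Call:
arm_command(moves=[[-0.95,-0.9,0,0,0,0,1],[-0.95,-0.9,0,0,0,0,1],[-0.95,-0.9,0,0,0,0,1],[-0.95,-0.9,0,0,0,0,1],[-0.95,-0.9,0,0,0,0,1],[-0.95,-0.9,0,0,0,0,1],[-0.95,-0.9,0,0,0,0,1],[0,0,0,0,0,-0.24,1],[0,0,0,0,0,-0.24,1],[0,0,0,0,0,-0.24,1]])

```text
t: 1.77
tcp_pos: [0.5106, 0.038, 0.2307]
ee_rot: [[-0.994, -0.11, -0.001], [-0.11, 0.994, -0.001], [0.001, -0.0, -1.0]]
contact_force: [0.2, -0.0, 0.6]
gripper_width: 0.0851
grip_force: 0.0
```

```bash
cat > st.py <<'E'
from h import *
s=env.get_state()
for k in('t','tcp_pos','joints','contact_force','torque','gripper_width','grip_force'): print(k,np.round(s[k],4))
print(s['ee_rot'].round(3))
E
python3 st.py; python3 - <<'E'
from h import *
d=get('wrist'); cv2.imwrite('pics/w1.png',d['image']); np.savez('w1.npz',**d); print(d['C'])
for p in[(.491,.218,.153),(.513,.037,.051)]: print(proj(d,p))
E
```

```text
t 1.7667
tcp_pos [0.5106 0.038  0.2307]
joints [-0.6106  0.1436  0.531   1.6963 -0.0743  1.3231  1.615 ]
contact_force [ 0.1778 -0.0051  0.6089]
torque [ 0.0324 -0.0007  0.0131]
gripper_width 0.0851
grip_force 0.0
[[-0.994 -0.11  -0.001]
 [-0.11   0.994 -0.001]
 [ 0.001 -0.    -1.   ]]
[0.43628405 0.03031414 0.37402489]
[601.75979876 249.75575633]
[321.62104358 216.29543077]
```

View pics/w1.png

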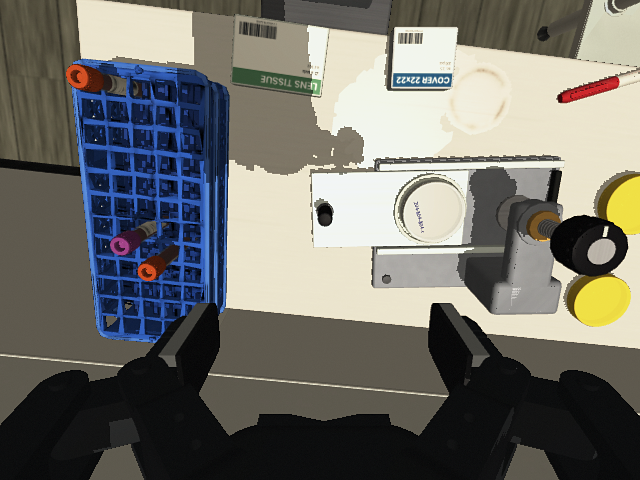

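The wrist view shows the post top at (324,211), the dish at (430,208), the knob at (590,245) and the rack's right edge at about x=225. I refine positions and the tray axis, and check the rack clearance.

```bash
python3 - <<'E'
from h import *
d=dict(np.load('w1.npz')); P=pts(d); im=d['image'].astype(int); z=P[...,2]; ok=d['z_map']>0
def box(a,b,c,e): m=np.zeros((480,640),bool); m[b:e,a:c]=True; return m&ok
def circ(m):
    c=max(cv2.findContours(m.astype(np.uint8),0,1)[0],key=cv2.contourArea); return cv2.minEnclosingCircle(c)
m=box(310,195,340,232)&(im.max(-1)<80)&(z>.046); (u,v),r=circ(m); print('post',u,v,r,ray(d,u,v,.051),z[m].max(), P[m].mean(0))
m=box(545,205,635,285)&(z>.147); (u,v),r=circ(m); print('knobtop',u,v,r,ray(d,u,v,np.percentile(z[m],60)),np.percentile(z[m],[5,60,95]),P[m].mean(0),np.ptp(P[m],axis=0))
m=box(380,150,490,260)&(abs(z-.032)<.0025); q=P[m]; print('dish',q.mean(0),np.ptp(q,axis=0))
m=box(300,155,475,260)&(abs(z-.015)<.003)&(im.min(-1)>150); q=P[m]
# tray lateral edges
for name,rows in(('near',0),('far',1)):
    pt=[]
    for u in range(320,370,3):
        col=np.where(m[:,u])[0]
        if len(col): pt.append(ray(d,u,col.min() if rows==0 else col.max(),.015)[:2])
    vx,vy,x,y=cv2.fitLine(np.float32(pt),cv2.DIST_HUBER,0,.01,.01).ravel(); print(name,np.degrees(np.arctan2(vy,vx)),x,y)
m=box(60,40,250,345)&(z>.03); q=P[m]; print('rack maxy',np.percentile(q[:,1],[98,99.5]),q[:,2].max(), q[q[:,1]>np.percentile(q[:,1],97)].mean(0))
E
```

```text
post 324.6666564941406 218.3333282470703 7.4536566734313965 [0.5146109  0.04000366 0.051     ] 0.05322001738919241 [0.51456063 0.03990493 0.05118801]
knobtop 596.5 248.0 31.84739112854004 [0.49078322 0.21616435 0.15064973] [0.14822768 0.15064973 0.15176598] [0.4915836  0.21736953 0.15033519] [0.03700682 0.03984605 0.00591895]
dish [0.50082568 0.1446614  0.03260502] [0.06118626 0.06146636 0.00488641]
near -82.13264 0.4751501 0.054348465
far -83.709404 0.55118257 0.06112812
rack maxy [-0.00504878 -0.0039788 ] 0.27715326710823135 [ 0.50947752 -0.00490847  0.25878778]
```

```bash
python3 - <<'E'
from h import *
d=dict(np.load('w1.npz')); P=pts(d); 
for v in range(100,305,25): 
    r=P[v,195:245]; r=r[(r[:,2]>.02)&(r[:,2]<.15)]; print(v, r[np.argmax(r[:,1])].round(3) if len(r) else None, r[:,2].max().round(3) if len(r) else '')
E
```

```text
100 [ 0.424 -0.064  0.062] 0.066
125 [ 0.444 -0.063  0.062] 0.067
150 [ 0.464 -0.063  0.062] 0.065
175 [ 0.484 -0.063  0.064] 0.066
200 [ 0.507 -0.062  0.062] 0.067
225 [ 0.529 -0.062  0.062] 0.066
250 [ 0.553 -0.062  0.061] 0.065
275 [ 0.577 -0.061  0.064] 0.066
300 [ 0.603 -0.061  0.064] 0.066
```

Call:
arm_command(moves=[[-0.12,0.03,0.9,0,0,0,0],[0,0,1,0,0,0,0],[0,0,1,0,0,0,0],[0,0,1,0,0,0,0],[0,0,1,0,0,0,0],[0,0,1,0,0,0,0],[0,0,0.5,0,0,0,0],[0,0,0.5,0,0,0,0],[0,0,0,0,0,0,0]], grip_force=25)

```text
t: 2.57
tcp_pos: [0.5115, 0.0402, 0.0211]
ee_rot: [[-0.995, -0.104, -0.006], [-0.104, 0.995, -0.001], [0.006, -0.001, -1.0]]
contact_force: [-0.3, -0.3, -0.2]
gripper_width: 0.0427
grip_force: 0.0
```

Call:
arm_command(moves=[[0,0,0,0,0,0,-1],[0,0,0,0,0,0,-1],[0,0,0,0,0,0,-1],[0,0,0,0,0,0,-1],[0,0,0,0,0,0,-1],[0,0,0,0,0,0,-1],[0,0,0,0,0,0,-1],[0,0,0,0,0,0,-1]])

```text
t: 3.23
tcp_pos: [0.5149, 0.0404, 0.0254]
ee_rot: [[-0.994, -0.106, 0.002], [-0.106, 0.994, 0.001], [-0.002, 0.0, -1.0]]
contact_force: [-1.2, -1.0, 8.3]
gripper_width: 0.013
grip_force: 25.0
```

Call:
arm_command(moves=[[0,0,-0.03,0,0,0,-1],[0.01,0.3,0,0,0,0,-1],[0.01,0.4,0,0,0,0,-1],[0.01,0.4,0,0,0,0,-1],[0,0.4,0,0,0,0,-1],[0.01,0.4,0,0,0,0,-1],[0,0.3,0,0,0,0,-1],[0,0,0,0,0,0,-1],[0,0,0,0,0,0,-1]])

```text
t: 3.98
tcp_pos: [0.5062, 0.1075, 0.0255]
ee_rot: [[-0.994, -0.108, 0.001], [-0.108, 0.994, 0.001], [-0.001, 0.001, -1.0]]
contact_force: [2.6, 2.1, -0.5]
gripper_width: 0.0133
grip_force: 25.7
```

Call:
arm_command(moves=[[0.01,0.1,0,0,0,0,-1],[0,0.1,0,0,0,0,-1],[0,0.03,0,0,0,0,-1],[0,0,0,0,0,0,-1],[0,0,0,0,0,0,-1]])

```text
t: 4.4
tcp_pos: [0.5055, 0.112, 0.0254]
ee_rot: [[-0.994, -0.105, 0.001], [-0.105, 0.994, -0.0], [-0.001, -0.0, -1.0]]
contact_force: [4.7, -0.4, -0.2]
gripper_width: 0.0132
grip_force: 25.7
```

Call:
arm_command(moves=[[0,0.05,0,0,0,0,-1],[0,0,0,0,0,0,-1],[0,0,0,0,0,0,-1],[0,0,0,0,0,0,-1]])

```text
t: 4.73
tcp_pos: [0.5054, 0.1135, 0.0254]
ee_rot: [[-0.994, -0.105, 0.001], [-0.105, 0.994, -0.0], [-0.001, -0.0, -1.0]]
contact_force: [5.3, -0.5, -0.1]
gripper_width: 0.0129
grip_force: 25.7
```

Call:
arm_command(moves=[[-0.03,0.05,0,0,0,0,-1],[0,0,0,0,0,0,-1],[0,0.05,0,0,0,0,-1],[0,0,0,0,0,0,-1],[0,0,0,0,0,0,-1]])

```text
t: 5.15
tcp_pos: [0.5054, 0.1139, 0.0254]
ee_rot: [[-0.995, -0.103, -0.001], [-0.103, 0.995, -0.003], [0.001, -0.003, -1.0]]
contact_force: [1.4, -9.2, 6.6]
gripper_width: 0.0129
grip_force: 26.3
```

Call:
arm_command(moves=[[0,0.05,0,0,0,0,-1],[0,0,0,0,0,0,-1],[0,0,0,0,0,0,-1]])

```text
t: 5.4
tcp_pos: [0.5054, 0.1139, 0.0254]
ee_rot: [[-0.995, -0.101, -0.001], [-0.101, 0.995, -0.004], [0.001, -0.004, -1.0]]
contact_force: [1.1, -13.3, 7.0]
gripper_width: 0.0127
grip_force: 26.5
```

Call:
arm_command(moves=[[0,-0.1,0,0,0,0,-1],[0,0,0,0,0,0,0],[0,0,0,0,0,0,0],[0,0,0,0,0,0,0],[0,0,0,0,0,0,0],[0,0,-0.5,0,0,0,0],[0,0,-1,0,0,0,0],[0,0,-1,0,0,0,0],[0,0,-1,0,0,0,0],[0,0,-1,0,0,0,0]])

```text
t: 6.23
tcp_pos: [0.5049, 0.1158, 0.1614]
ee_rot: [[-0.994, -0.106, -0.001], [-0.106, 0.994, -0.0], [0.001, -0.0, -1.0]]
contact_force: [0.4, 1.0, 0.1]
gripper_width: 0.0428
grip_force: 0.0
```

Call:
arm_command(moves=[[0,0,-1,0,0,0,0],[0,0,-1,0,0,0,1],[0.5,0,-1,0,0,0,1],[0,0,0,0,0,0,1],[0,0,0,0,0,0,1],[0,0,0,0,0,0,1]])

```text
t: 6.73
tcp_pos: [0.4902, 0.1144, 0.2496]
ee_rot: [[-0.994, -0.107, -0.001], [-0.107, 0.994, 0.0], [0.001, 0.0, -1.0]]
contact_force: [0.6, -0.3, -0.6]
gripper_width: 0.0851
grip_force: 0.0
```

```bash
python3 st.py; cat > k.py <<'E'
from h import *
import sys
d=get('wrist'); cv2.imwrite(f'pics/{sys.argv[1]}.png',d['image']); np.savez(f'{sys.argv[1]}.npz',**d); P=pts(d); z=P[...,2]; im=d['image'].astype(int)
near=(d['z_map']>0)&(np.hypot(P[...,0]-.491,P[...,1]-.2185)<.03)&(z>.12)&(z<.17)
zt=np.percentile(z[near],90); print('ztop',zt,near.sum())
m=near&(z>zt-.004)
c=max(cv2.findContours(m.astype(np.uint8),0,1)[0],key=cv2.contourArea); (u,v),r=cv2.minEnclosingCircle(c); print('circ',u,v,r,ray(d,u,v,zt)); print('mean',P[m].mean(0),'ext',np.ptp(P[m],axis=0))
m=(d['z_map']>0)&(abs(z-.0325)<.002)&(np.hypot(P[...,0]-.491,P[...,1]-.2185)<.045); print('dish',m.sum(),P[m].mean(0) if m.any() else '')
m=(d['z_map']>0)&(z>.04)&(z<.056)&(np.hypot(P[...,0]-.5054,P[...,1]-.1139)<.012); print('post',m.sum(),P[m].mean(0) if m.any() else '')
E
python3 k.py w2
```

```text
t 6.7333
tcp_pos [0.4902 0.1144 0.2496]
joints [-0.753   0.1098  0.5053  1.6855 -0.0546  1.3609  1.4389]
contact_force [ 0.6028 -0.2716 -0.5678]
torque [-0.0273  0.0495  0.0332]
gripper_width 0.0851
grip_force 0.0
[[-0.994 -0.107 -0.001]
 [-0.107  0.994  0.   ]
 [ 0.001  0.    -1.   ]]
ztop 0.15134055132548596 2612
circ 466.1816101074219 255.20179748535156 26.908721923828125 [0.49058456 0.21731568 0.15134055]
mean [0.49136563 0.21825742 0.15036892] ext [0.03712072 0.03685079 0.00552783]
dish 1204 [0.48356058 0.2104185  0.03258018]
post 178 [0.50476908 0.11430413 0.05023175]
```

View pics/w2.png

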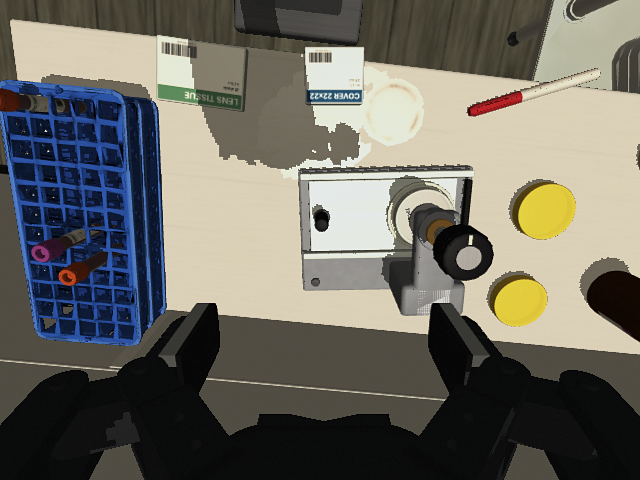

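The wrist view shows the tray home: the dish is under the foot around (420,215), the post at (321,220) and the knob at (463,250). Both yellow discs are clear of the work. I move over the knob next.

Call:
arm_command(moves=[[-0.1,0.86,0,0,0,0,0.5],[-0.1,0.86,0,0,0,0,0.5],[-0.1,0.86,0,0,0,0,0.5],[-0.1,0.86,0,0,0,0,0.5],[0,0,0.8,0,0,0,0.5],[0,0,0.8,0,0,0,0.5],[0,0,0.8,0,0,0,0.5],[0,0,0.8,0,0,0,0.5],[0,0,0,0,0,0,0.5],[0,0,0,0,0,0,0.5]])

```text
t: 7.62
tcp_pos: [0.4902, 0.2173, 0.1523]
ee_rot: [[-0.994, -0.106, -0.004], [-0.106, 0.994, -0.003], [0.005, -0.003, -1.0]]
contact_force: [-0.0, 0.2, 1.8]
gripper_width: 0.0642
grip_force: 0.0
```

```bash
python3 st.py
```

```text
t 7.6167
tcp_pos [0.4902 0.2173 0.1523]
joints [-0.8375  0.2605  0.4277  1.7406 -0.1152  1.1705  1.2999]
contact_force [-0.0335  0.2107  1.8252]
torque [ 0.0014  0.0022 -0.0479]
gripper_width 0.0642
grip_force 0.0
[[-0.994 -0.106 -0.004]
 [-0.106  0.994 -0.003]
 [ 0.005 -0.003 -1.   ]]
```

Call:
arm_command(moves=[[-0.03,0.03,0.4,0,0,0,0.5],[0,0,0.4,0,0,0,0.5],[0,0,0.28,0,0,0,0.5],[0,0,0,0,0,0,0.5],[0,0,0,0,0,0,0],[0,0,0,0,0,0,0]])

```text
t: 8.12
tcp_pos: [0.4929, 0.2192, 0.1226]
ee_rot: [[-0.994, -0.106, 0.001], [-0.106, 0.994, 0.001], [-0.001, 0.0, -1.0]]
contact_force: [0.0, -0.1, 0.1]
gripper_width: 0.0431
grip_force: 0.0
```

Call:
arm_command(moves=[[0,0,0,0,0,0,-1],[0,0,0,0,0,0,-1],[0,0,0,0,0,0,-1],[0,0,0,0,0,0,-1],[0,0,0,0,0,0,-1],[0,0,0,0,0,0,-1]], grip_force=40)

```text
t: 8.62
tcp_pos: [0.4929, 0.2191, 0.1223]
ee_rot: [[-0.994, -0.106, 0.001], [-0.106, 0.994, 0.0], [-0.001, 0.0, -1.0]]
contact_force: [1.3, -0.8, 3.7]
gripper_width: 0.0367
grip_force: 40.0
```

```bash
python3 st.py
```

```text
t 8.6167
tcp_pos [0.4929 0.2191 0.1223]
joints [-0.8303  0.293   0.4223  1.7736 -0.133   1.1018  1.3132]
contact_force [ 1.291  -0.7782  3.6619]
torque [-0.2074 -0.2401 -0.0463]
gripper_width 0.0367
grip_force 39.9854
[[-0.994 -0.106  0.001]
 [-0.106  0.994  0.   ]
 [-0.001  0.    -1.   ]]
```

Call:
arm_command(moves=[[0,0,0.016,0,0,0.24,-1],[0,0,0.016,0,0,0.24,-1],[0,0,0.016,0,0,0.24,-1],[0,0,0.016,0,0,0.24,-1],[0,0,0,0,0,0,-1],[0,0,0,0,0,0,-1]], grip_force=60)

```text
t: 9.12
tcp_pos: [0.4928, 0.2188, 0.1202]
ee_rot: [[-0.932, 0.364, 0.001], [0.364, 0.932, -0.0], [-0.001, 0.0, -1.0]]
contact_force: [0.5, -1.6, 5.1]
gripper_width: 0.0365
grip_force: 60.8
```

```bash
cat > s.py <<'E'
from h import *
s=env.get_state(); y=s['ee_rot'][:,1]; a=np.arctan2(y[1],y[0]); a0=np.arctan2(.994,-.106)
print('t',s['t'].round(2),'turned',round(float((a0-a+.5)%(2*np.pi)-.5),3),'tcp',s['tcp_pos'].round(4),'F',s['contact_force'].round(1),'T',s['torque'].round(3),'w',s['gripper_width'].round(4),'j7',s['joints'][6].round(2),'tilt',s['ee_rot'][:,2].round(3))
E
python3 s.py
```

```text
Traceback (most recent call last):
  File "s.py", line 3, in <module>
    print('t',s['t'].round(2),'turned',round(float((a0-a+.5)%(2*np.pi)-.5),3),'tcp',s['tcp_pos'].round(4),'F',s['contact_force'].round(1),'T',s['torque'].round(3),'w',s['gripper_width'].round(4),'j7',s['joints'][6].round(2),'tilt',s['ee_rot'][:,2].round(3))
              ^^^^^^^^^^^^
AttributeError: 'float' object has no attribute 'round'
```

```bash
sed -i "s/s\['t'\].round(2)/round(float(s['t']),2)/; s/s\['gripper_width'\].round(4)/round(float(s['gripper_width']),4)/; s/s\['joints'\]\[6\].round(2)/round(float(s['joints'][6]),2)/" s.py; python3 s.py
```

```text
t 9.12 turned 0.478 tcp [0.4928 0.2188 0.1202] F [ 0.5 -1.6  5.1] T [-0.423 -0.15  -0.167] w 0.0365 j7 0.86 tilt [ 0.001 -0.    -1.   ]
```

Call:
arm_command(moves=[[0,0,0.0,0,0,0.24,-1],[0,0,0.008,0,0,0.24,-1],[0,0,0,0,0,0,-1],[0,0,0,0,0,0,-1]])

```text
t: 9.45
tcp_pos: [0.4926, 0.2187, 0.1197]
ee_rot: [[-0.82, 0.572, 0.0], [0.572, 0.82, -0.001], [-0.001, -0.0, -1.0]]
contact_force: [1.9, -1.8, 2.8]
gripper_width: 0.0367
grip_force: 60.6
```

```bash
python3 s.py
```

```text
t 9.45 turned 0.715 tcp [0.4926 0.2187 0.1197] F [ 1.9 -1.8  2.8] T [-0.461 -0.463 -0.092] w 0.0367 j7 0.63 tilt [ 0.    -0.001 -1.   ]
```

```bash
cat >> s.py <<'E'
th=float((a0-a+.5)%(2*np.pi)-.5); sunk=122.9-1e3*s['tcp_pos'][2]-s['contact_force'][2]/6
print('Fz %.2f sunk %.2f deficit(rad) %.3f'%(s['contact_force'][2],sunk,th-sunk/4))
E
python3 s.py|tail -1
```

```text
Fz 2.80 sunk 2.77 deficit(rad) 0.023
```

Call:
arm_command(moves=[[0,0,0.012,0,0,0.24,-1],[0,0,0.012,0,0,0.24,-1],[0,0,0,0,0,0,-1]])

```text
t: 9.7
tcp_pos: [0.4926, 0.2186, 0.1189]
ee_rot: [[-0.656, 0.754, 0.0], [0.754, 0.656, -0.001], [-0.001, -0.0, -1.0]]
contact_force: [2.6, -3.2, 3.9]
gripper_width: 0.0361
grip_force: 60.7
```

```bash
python3 s.py
```

```text
t 9.7 turned 0.961 tcp [0.4926 0.2186 0.1189] F [ 2.6 -3.2  3.9] T [-0.725 -0.383  0.047] w 0.0361 j7 0.4 tilt [ 0.    -0.001 -1.   ]
Fz 3.94 sunk 3.31 deficit(rad) 0.132
```

Call:
arm_command(moves=[[0,0,0.016,0,0,0.24,-1],[0,0,0.016,0,0,0.24,-1],[0,0,0,0,0,0,-1]])

```text
t: 9.95
tcp_pos: [0.4925, 0.2185, 0.1182]
ee_rot: [[-0.46, 0.888, 0.0], [0.888, 0.46, -0.001], [-0.001, -0.0, -1.0]]
contact_force: [-0.8, -2.6, 6.7]
gripper_width: 0.0363
grip_force: 61.1
```

```bash
python3 s.py
```

```text
t 9.95 turned 1.2 tcp [0.4925 0.2185 0.1182] F [-0.8 -2.6  6.7] T [-0.884  0.066  0.09 ] w 0.0363 j7 0.18 tilt [ 0.    -0.001 -1.   ]
Fz 6.75 sunk 3.59 deficit(rad) 0.303
```

Call:
arm_command(moves=[[0,0,-0.02,0,0,0,-1],[0,0,0,0,0,0,-1],[0,0,0,0,0,0,-1]])

```text
t: 10.2
tcp_pos: [0.4925, 0.2185, 0.1187]
ee_rot: [[-0.464, 0.886, -0.0], [0.886, 0.464, -0.0], [-0.0, -0.0, -1.0]]
contact_force: [-0.3, -3.6, 4.6]
gripper_width: 0.0365
grip_force: 60.8
```

```bash
python3 s.py; python3 - <<'E'
from h import *
d=get('wrist'); print(d['C'].round(3)); u,v=proj(d,(.4915,.2185,.148)); print(u,v)
e=get('scene'); a,b=proj(e,(.4915,.2185,.06)).astype(int); print(a,b)
w=d['image']; c=e['image'][b-50:b+50,a-50:a+50]
cv2.imwrite('pics/c2.png',cv2.hconcat([cv2.resize(w,(500,375)),cv2.resize(c,(300,375)[:1]+(375,))]))
E
```

```text
t 10.2 turned 1.195 tcp [0.4925 0.2185 0.1187] F [-0.3 -3.6  4.6] T [-0.974 -0.159 -0.003] w 0.0365 j7 0.18 tilt [-0. -0. -1.]
Fz 4.62 sunk 3.47 deficit(rad) 0.326
[0.458 0.286 0.262]
319.60612212675744 344.49843045285644
334 256
```

View pics/c2.png

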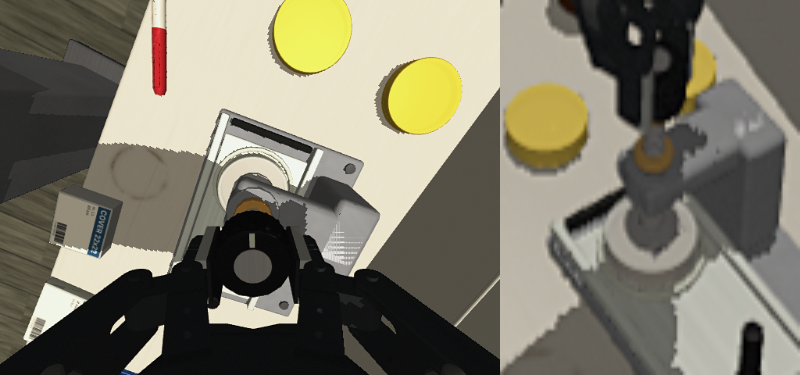

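The left panel shows the knob top at (252,265) between the fingers with its white mark at (252,240). The right panel shows the foot down at the dish top. I measure the knob's real turn from the mark.

```bash
cat > mk.py <<'E'
from h import *
def mark(d,zt):
    im=d['image'].astype(np.uint8); P0=proj(d,(.4915,.2187,zt)); H=[]
    # rectify knob top: 0.1 mm/px onto plane zt, world axes
    g=np.float32([[-.02,-.02],[.02,-.02],[.02,.02],[-.02,.02]]); src=np.float32([proj(d,(.4915+a,.2187+b,zt)) for a,b in g])
    M=cv2.getPerspectiveTransform(src,np.float32((g+.02)*10000)); r=cv2.cvtColor(cv2.warpPerspective(im,M,(400,400),flags=cv2.INTER_CUBIC),cv2.COLOR_BGR2GRAY)
    b=(r>110).astype(np.uint8); n,l,s,c=cv2.connectedComponentsWithStats(b); rr=[]
    for i in range(1,n):
        if s[i,4]>100: rr.append((s[i,4],c[i].round(0),s[i,:4]))
    return r,rr
if __name__=='__main__':
    w=dict(np.load('w2.npz')); r1,c1=mark(w,.1515); d=get('wrist'); np.savez('w3.npz',**d); r2,c2=mark(d,.148); print(c1);print(c2)
    cv2.imwrite('pics/mk.png',cv2.hconcat([r1,r2]))
E
python3 mk.py
```

```text
[(np.int32(7853), array([364.,  49.]), array([287,   0, 113, 136], dtype=int32)), (np.int32(24874), array([208., 206.]), array([120, 116, 178, 180], dtype=int32)), (np.int32(1920), array([ 73., 188.]), array([ 37, 170,  73,  36], dtype=int32)), (np.int32(27729), array([208., 347.]), array([  0, 191, 400, 209], dtype=int32))]
[(np.int32(23525), array([307.,  64.]), array([126,   0, 274, 247], dtype=int32)), (np.int32(1412), array([139., 335.]), array([115, 302,  50,  65], dtype=int32))]
```

View pics/mk.png

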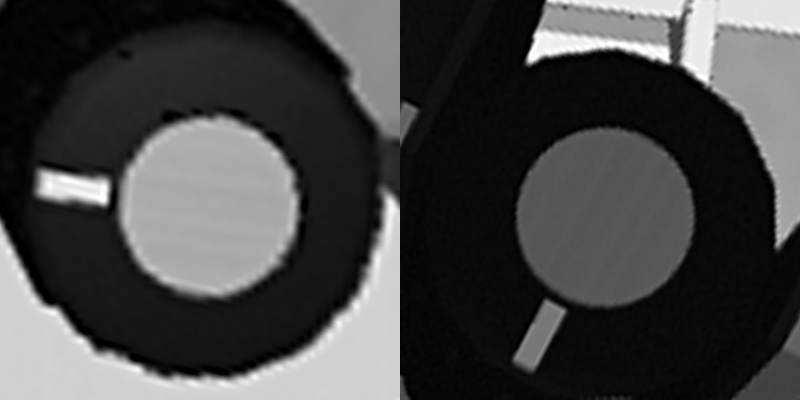

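The mark turned 67.6° (1.18 rad), which matches the hand's 1.195, so the grip isn't slipping. Sinking stopped at about 0.88 rad, so the foot has touched and is now about 0.3 rad past. I need about 0.36 rad more, with no further sinking.

Call:
arm_command(moves=[[0,0,-0.025,0,0,0.12,-1],[0,0,0,0,0,0.12,-1],[0,0,0,0,0,0,-1],[0,0,0,0,0,0,-1]])

```text
t: 10.68
tcp_pos: [0.4924, 0.2185, 0.1191]
ee_rot: [[-0.353, 0.936, -0.0], [0.936, 0.353, -0.001], [-0.001, -0.0, -1.0]]
contact_force: [1.9, -3.3, 3.6]
gripper_width: 0.0362
grip_force: 60.6
```

```bash
python3 s.py
```

```text
t 10.68 turned 1.316 tcp [0.4924 0.2185 0.1191] F [ 1.9 -3.3  3.6] T [-1.114 -0.421  0.156] w 0.0362 j7 0.07 tilt [-0.    -0.001 -1.   ]
Fz 3.59 sunk 3.23 deficit(rad) 0.509
```

Call:
arm_command(moves=[[0,0,0,0,0,0.12,-1],[0,0,0,0,0,0.12,-1],[0,0,0,0,0,0,-1],[0,0,0,0,0,0,-1]])

```text
t: 11.02
tcp_pos: [0.4923, 0.2185, 0.119]
ee_rot: [[-0.239, 0.971, -0.0], [0.971, 0.239, -0.001], [-0.001, -0.001, -1.0]]
contact_force: [1.8, -5.2, 2.8]
gripper_width: 0.0364
grip_force: 60.6
```

```bash
python3 s.py
```

```text
t 11.02 turned 1.436 tcp [0.4923 0.2185 0.119 ] F [ 1.8 -5.2  2.8] T [-1.031 -0.381  0.186] w 0.0364 j7 -0.04 tilt [-0.    -0.001 -1.   ]
Fz 2.83 sunk 3.41 deficit(rad) 0.583
```

Call:
arm_command(moves=[[0,0,0,0,0,0.1,-1],[0,0,0,0,0,0.1,-1],[0,0,0,0,0,0,-1],[0,0,0,0,0,0,-1],[0,0,0,0,0,0,-1]])

```text
t: 11.43
tcp_pos: [0.4922, 0.2184, 0.119]
ee_rot: [[-0.141, 0.99, -0.0], [0.99, 0.141, -0.001], [-0.001, -0.001, -1.0]]
contact_force: [0.8, -4.9, 2.3]
gripper_width: 0.0366
grip_force: 60.6
```

```bash
python3 s.py; python3 - <<'E'
from mk import *
d=get('wrist'); r,c=mark(d,.148)
b=(r>75).astype(np.uint8); n,l,s,ce=cv2.connectedComponentsWithStats(b)
for i in range(1,n):
    if s[i,4]>300: print(s[i,4],ce[i].round(1),s[i,:4])
E
```

```text
t 11.43 turned 1.536 tcp [0.4922 0.2184 0.119 ] F [ 0.8 -4.9  2.3] T [-1.085 -0.325  0.263] w 0.0366 j7 -0.14 tilt [-0.    -0.001 -1.   ]
Fz 2.30 sunk 3.51 deficit(rad) 0.659
12011 [105.4  44.2] [ 43   0 153 138]
15015 [345.2  62.6] [261   0 139 189]
24100 [208.4 215.4] [122 127 175 177]
1684 [184.6 348.8] [168 313  35  73]
```

Call:
arm_command(moves=[[0,0,0,0,0,0,-1],[0,0,0,0,0,0,0.5],[0,0,0,0,0,0,0.5],[0,0,0,0,0,0,0.5],[0,0,0,0,0,0,0.5],[0,0,-0.4,0,0,0,0.5],[0,0,-0.8,0,0,0,0.5],[0,0,-1,0,0,0,0.5],[0,0,-1,0,0,0,0.5],[0,0,-1,0,0,0,0.5]], grip_force=20)

```text
t: 12.32
tcp_pos: [0.4921, 0.2188, 0.2475]
ee_rot: [[-0.137, 0.991, 0.0], [0.991, 0.137, 0.0], [0.0, 0.0, -1.0]]
contact_force: [0.5, 0.1, 0.4]
gripper_width: 0.0639
grip_force: 0.0
```

Call:
arm_command(moves=[[0.8,0,0,0,0,0,1],[0.8,0,0,0,0,0,1],[0,0,0,0,0,0,1],[0,0,0,0,0,0,1],[0,0,0,0,0,0,1]])

```text
t: 12.73
tcp_pos: [0.4858, 0.2662, 0.2457]
ee_rot: [[-0.137, 0.991, 0.0], [0.991, 0.137, -0.0], [-0.0, 0.0, -1.0]]
contact_force: [-0.6, -0.4, -0.1]
gripper_width: 0.0852
grip_force: 0.0
```

```bash
python3 s.py; python3 k.py w4; python3 - <<'E'
from mk import *
d=dict(np.load('w4.npz')); r,c=mark(d,.148); print(c)
cv2.imwrite('pics/f.png',cv2.hconcat([cv2.resize(d['image'],(400,300)),cv2.resize(get('scene')['image'][190:340,250:450],(400,300))]))
E
```

```text
t 12.73 turned 1.54 tcp [0.4858 0.2662 0.2457] F [-0.6 -0.4 -0.1] T [-0.036 -0.038 -0.053] w 0.0852 j7 -0.28 tilt [ 0. -0. -1.]
Fz -0.10 sunk -122.77 deficit(rad) 32.233
ztop 0.14763881789590258 2267
circ 323.09124755859375 299.2810363769531 25.124013900756836 [0.49203656 0.22157281 0.14763882]
mean [0.49215032 0.22106496 0.14668879] ext [0.03763197 0.03747033 0.00556242]
dish 962 [0.48446612 0.23286473 0.03242879]
post 170 [0.50540022 0.11683184 0.04917804]
[(np.int32(44089), array([191., 110.]), array([  0,   0, 400, 400], dtype=int32)), (np.int32(24692), array([209., 212.]), array([121, 123, 178, 179], dtype=int32)), (np.int32(897), array([185., 344.]), array([170, 308,  32,  70], dtype=int32))]
```

View pics/f.png

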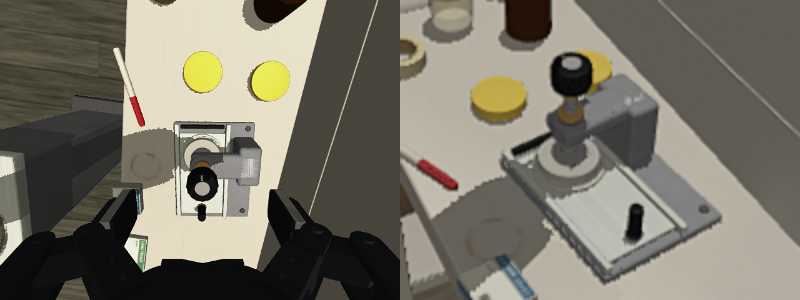

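The knob stayed where I left it: the mark shows 1.52 rad in total, about 0.63 rad past the touch. The dish is under the foot, the tray is home, and the gripper is clear.

```bash
python3 -c "
from workcell import env; print(env.sign_off())"
```

```text
the job is handed in; nothing more can be done
None
```

I handed the job in at about 13 s of the 72 s limit: the tray is fully home with the dish under the foot, and the knob is turned about 1.52 rad, some 0.63 rad past the touch (an estimated 36–39 N, worked out from the turn angle, not measured). The gripper has let go and is clear, and nothing else on the bench was touched.

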